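# Clamp the turned jar in the drill vise and hold up its lid

## Robot

A 6-joint arm with a two-finger parallel gripper is mounted at the origin on a cart in front of the work surface, level with it; the furniture and walls round the work are solid. World frame = base frame: x ahead of the robot, y to its left, z up, the work surface at z = 0. Lengths are in m, angles in rad, forces in N, time in s.
With the tool pointing down it reaches from about 0.425 to 1.125 m from the base axis. Payload 14.9 kg.
Tool frame: the origin (TCP) lies at the very end of the fingers, on their centre line; the grasp point (between the pads) lies 19 mm behind it (arm.grasp_offset is the distance from the TCP to the grasp point, in m); z points along the fingers, x is the direction in which the jaws open and shut, and the axes are right-handed (so a half turn about z gives the same grasp; the last joint's range is limited). The gripper opens to 91 mm and grips with 3 to 60 N. Pads are 32 mm wide; open, the fingers measure 118 mm over their backs; the gripper's body (76 mm by 178 mm) begins 60 mm behind the grasp point.
Start: joints at [-1.272, 0.379, 1.734, -0, 1.028, -0.033], TCP at [0.228, -0.662, 0.214] pointing down, gripper open.
Joint ranges: [-2.77, 2.77], [-0.74, 2.19], [0, 2.66], [-1.06, 4.2], [0.31, 2.87], [-3.08, 3.08]. Speed limits (rad/s): [1.89, 1.89, 2.39, 3.14, 3.14, 3.14].

## Interface

Orientations are given as [roll, pitch, yaw] about the fixed x, y, z axes, in that order (R = Rz(yaw) Ry(pitch) Rx(roll)).
In Python, from station import arm, vision, ticket gives the robot as it stands. The module is installed in compiled form; this text tells all that it offers.
- The arm moves only by the tool carry_out, never from a script. Its argument "targets" is a list that holds one entry, the list of rows, each a list of 6 numbers: the shift along the tool's x, y, z in mm, then the turn, a rotation vector about the tool's x, y, z in rad. A call has 1 to 5 rows; each row is the pose to reach, as a shift and turn from the pose commanded when the call began, along the tool's axes at that moment; what a row does not reach only later rows make up. A row lasts 1/8 s, in which the tool goes at most 62.5 mm and 10.7 degrees, less where a joint would pass 70% of its speed; a pose out of reach is approached as far as the arm can. A call with a gripper value outside its range is refused whole. "gripper" is the gripper command: -1 is fully open, 1 is shut, values between are in proportion, set as the call begins (left out, the last holds). The fingers move at their own pace and stop on an object; "grip_force" is the grip in N (left out, the last holds). Time passes only in rows, so rows that repeat a pose let the fingers close. It gives the time, the measured TCP pose, the force and the opening at its end, in the units of the state.
- arm.get_state(): the state, without advancing time (a new reading comes with each control period).
- vision.grab_frame(name): name is "scene" or "top"; returns a dict with "pixels" (420x560x3 uint8, blue, green, red), "fovy" (degrees; the focal length in pixels is half the picture's height over the tangent of half this angle, whatever the lens; pixels are square), "cx", "cy" (the principal point, pixels), "position" and "attitude" of the camera in the world. Camera axes: x right, y down, z forward; pixel columns grow to the right and rows downward; lengths in m; the calibration is good to about 2 mm. A picture is of the moment at which its call begins. There is no depth.
- ticket.hand_in(): hands the job in, once; it reports no verdict.
The state is a dict: "t": time; "joint_pos": joint angles; "joint_vel": joint speeds; "effort": joint torques, N m; "tool_pos": TCP position; "eef_rot": TCP orientation; "force": force on the tool from outside, world axes, zero at the start; "wrist_torque": the same for the moment, N m; "width": finger opening in m.
Only numpy, scipy, OpenCV 4.12 (cv2) and the standard library are available. Lean on these libraries where they do the work, as an engineer would, in place of code of your own. Each camera call takes 0.05 s, during which the arm holds its last target. There are 200 camera calls.

## Task

Turn the crank of the small vise clockwise (as seen from the crank's side) until the jaw has slid onto the wooden jar and grips it firmly. Then take the jar's lid by its knob, lift it straight up and finish while still holding it, steady and level in the air about ten centimetres above the jar, which stays clamped and standing in the vise. Keep the lid level all the way and leave the sanding block, the bowl and the squat pot where they are.

Things in the scene. Friction and masses are not known exactly. Their poses are not given: they have to be found in the camera images.
- vise: small dark steel drill vise bolted to the table, 140 mm long (x), 100 mm wide, bed top 30 mm above the table, jaws up to 90 mm. Origin on the table between the jaws; z up; x along the screw from the crank (on -x, towards the robot) to the fixed jaw, whose face is at x = +30 mm.
- vise_crank (a joint): crank angle, 0 to 3.6 rad; grows clockwise as seen from the crank's side (from the vise's +y side up over the top to -y); each rad moves the jaw 4 mm towards the fixed jaw. Starts at 0 to 1 rad, stays where left; about 3.5 N at the handle turns it, under 10 N while clamping.
- crank_handle (a point): middle of the light wooden sleeve on the crank, 16 mm thick, 43 mm long, parallel to the vise's x axis; it spins freely on its pin, so it can be pinched from above and carried round the circle with the hand kept upright.
- screw_axis (a point): point on the screw's axis, 62 mm above the table, 114 mm from the vise's origin towards the crank; axes as the vise's. Centre of the 45 mm circle of the handle's middle, which at crank angle q lies at y = 45 cos(q - 0.25), z = 45 sin(q - 0.25) mm from here (nearly level on the +y side at 0, straight up at 1.82).
- vise_pad: bright steel face plate of the moving jaw, 84 mm wide, 52 mm high, origin at its middle, gripping face 3 mm farther along the vise's x: at x = -40 mm of the vise at crank angle 0. A rubber cushion behind it gives 4 mm at 8 N per mm: both jaws touch the jar at about 2.5 rad, each further 0.25 rad adds 8 N up to 3.5 rad; 10 N or more is firm.
- jar: plain brown turned wooden jar, outside diameter 60 mm, height 70 mm, wall 5 mm, about 0.2 kg, standing loose on the vise's bed between the jaws with a few mm of play; origin at the centre of its underside, z up.
- jar_centre (a point): centre of the jar, half-way up (35 mm above its underside).
- lid: the jar's loose lid of the same wood, about 70 g: a disc of diameter 62 mm and 7 mm thick that lies on the jar's rim, a spigot of diameter 46 mm reaching 7 mm into the 50 mm mouth, and on top a round knob of diameter 21 mm, 32 mm high. Origin at the centre of the disc's underside, z up.
- lid_knob (a point): point on the axis of the lid's knob, 22 mm above the disc's top face (10 mm below the knob's top); 64 mm above the jar's centre while the lid is on.
- sanding_block: bystander: cork sanding block, 45 x 72 x 26 mm, origin under its centre.
- bowl: bystander: small turned wooden bowl, diameter 119 mm, 45 mm high, origin under its centre.
- small_pot: bystander: squat closed turned wooden pot with a carved flat top, diameter 71 mm, 62 mm high, standing on the table, origin under its centre.
Not all that is in view belongs to the job. What is shaped like the jar but blue is not meant.

How it is judged:
By the outcome, as a careful person would: the job done as asked, in the order asked, and still so for the second after the job is handed in, while the arm keeps its last pose, push and grip.
It also fails if it takes over 51 s, if anything falls off the work surface, if the arm or the gripper's body presses on something with over 40 N, if the wrist force passes 120 N, or if a joint passes its speed limit or range.

## Working session

There is one attempt and no reset: what is moved stays moved. The work goes in short steps, Python scripts to look and compute and a tool call to move; the robot and the scene stay as the last step left them, time stands still between calls to the robot, and variables do not carry over. Pictures are saved under pics/ and viewed, about 8 in all and at most 12, crops included, and the job is handed in when it is done.

Besides the shell and the picture viewer there is one more tool, called after ">>>" by a JSON object that holds its "api" and its "payload", one argument or row to a line. carry_out: Moves the arm, as the interface text tells. Its arguments: {"type":"object","properties":{"targets":{"type":"array"},"gripper":{"type":"number"},"grip_force":{"type":"number"}},"required":["targets"]}

```bash
mkdir -p pics; cat > h.py <<'E'
import numpy as np, cv2
from scipy.spatial.transform import Rotation as R
from station import arm, vision, ticket
def grab(n,fn=None):
    f=vision.grab_frame(n)
    if fn: cv2.imwrite('pics/'+fn,f['pixels'])
    return f
def cam(f):
    a=np.array(f['attitude'],float)
    M=a if a.shape==(3,3) else (R.from_euler('xyz',a).as_matrix() if a.size==3 else R.from_quat(a).as_matrix())
    F=f['pixels'].shape[0]/2/np.tan(np.radians(f['fovy'])/2)
    return np.array(f['position']),M,F
def proj(f,p):
    c,M,F=cam(f); q=(np.atleast_2d(p)-c)@M
    return np.c_[f['cx']+F*q[:,0]/q[:,2], f['cy']+F*q[:,1]/q[:,2]]
def ray(f,uv):
    c,M,F=cam(f); d=M@np.array([(uv[0]-f['cx'])/F,(uv[1]-f['cy'])/F,1]); return c,d/np.linalg.norm(d)
def onz(f,uv,z):
    c,d=ray(f,uv); return c+d*(z-c[2])/d[2]
E
python3 - <<'E'
from h import *
a=grab('scene','s0.png');b=grab('top','t0.png')
for f in(a,b): print({k:v for k,v in f.items() if k!='pixels'})
print(arm.get_state(), arm.grasp_offset)
E
```

```text
{'fovy': 52.763708991435735, 'cx': 282.76496514072744, 'cy': 207.05326272253774, 'position': array([0.07092781, 0.59688846, 0.83319893]), 'attitude': array([-2.35011038, -0.00725878, -2.3926946 ])}
{'fovy': 44.54481899275166, 'cx': 274.39690968112376, 'cy': 207.87767727113848, 'position': array([0.34525587, 0.04854531, 1.38412381]), 'attitude': array([-2.9722248 , -0.00886293, -1.56881712])}
{'t': 0.1, 'joint_pos': array([-1.27230176e+00,  3.79348036e-01,  1.73471052e+00, -1.53321907e-05,
        1.02854037e+00, -3.32943092e-02]), 'joint_vel': array([-0.0005284 , -0.00132208, -0.00040254, -0.00075006, -0.00071315,
        0.00039798]), 'effort': array([ 8.92373100e-04, -7.65037966e+01, -4.35294735e+01,  6.52546738e-02,
        3.98535503e-02, -4.38637500e-07]), 'tool_pos': array([ 0.22790372, -0.66148089,  0.21336539]), 'eef_rot': array([-3.14157227e+00,  1.00614494e-03, -1.23899952e+00]), 'force': array([ 0.07527402,  0.25938954, -0.34995298]), 'wrist_torque': array([-0.03519645, -0.05104591, -0.026094  ]), 'width': 0.09129601906950122} 0.0188
```

View pics/s0.png

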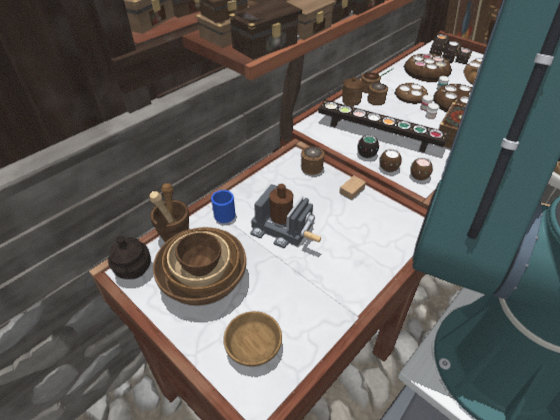

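View pics/t0.png

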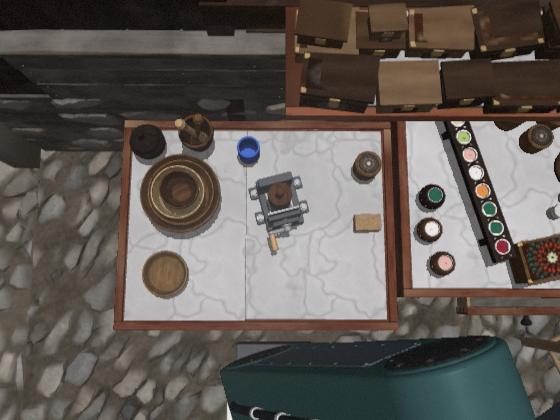

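```bash
python3 - <<'E'
from h import *
a=cv2.imread('pics/s0.png')[175:255,240:330]; b=cv2.imread('pics/t0.png')[160:260,235:325]
A=cv2.resize(a,None,fx=5,fy=6,interpolation=2)
A=cv2.resize(a,(400,356),interpolation=2);B=cv2.resize(b,(400,444),interpolation=2)
c=np.zeros((444,800,3),np.uint8);c[:356,:400]=A;c[:,400:]=B
cv2.imwrite('pics/c0.png',c)
E
```

```text
(no output)
```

View pics/c0.png

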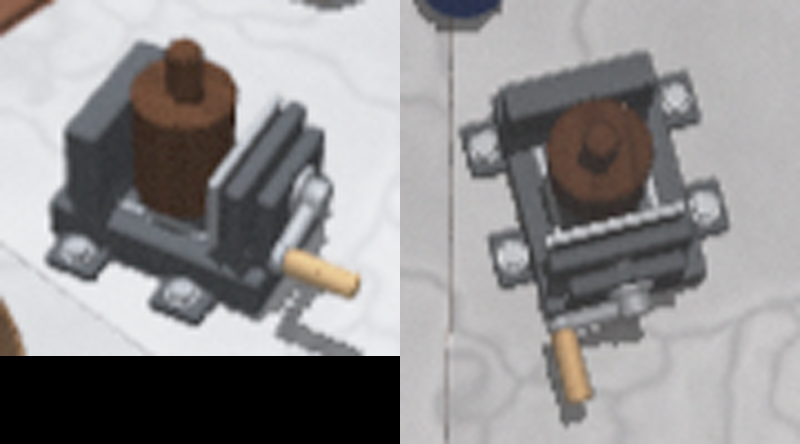

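```bash
cat > fit.py <<'E'
from h import *
from scipy.optimize import least_squares
import pickle
S=lambda u,v:((u+.5)/4.444-.5+240,(v+.5)/4.444-.5+175)
T=lambda u,v:((u-400+.5)/4.444-.5+235,(v+.5)/4.444-.5+160)
a=grab('scene');b=grab('top')
def V(p,P):
    return np.r_[p[0],p[1],0]+np.atleast_2d(P)@R.from_euler('z',p[2]).as_matrix().T
def H(p):
    q=p[3]-.25; m=np.array([-.114,.045*np.cos(q),.062+.045*np.sin(q)])
    return V(p,[m-[.0215,0,0],m+[.0215,0,0]])
K=lambda p:np.array([[p[4],p[5],.139],[p[4],p[5],.107]])
sc=[S(356,284),S(286,262),S(184,46),S(184,93)]
tp=[T(579,398),T(563,334),T(600,140),T(599,158)]
def res(p):
    P=np.vstack([H(p),K(p)])
    return np.r_[(proj(a,P)-sc).ravel(),(proj(b,P)-tp).ravel()]
k=onz(b,tp[2],.139)
r=least_squares(res,[k[0],k[1],0.2,.5,k[0],k[1]])
p=r.x;print(p.round(4),r.fun.round(1))
c,s=np.cos(p[2]),np.sin(p[2]);d=p[4:]-p[:2];print('jar in vise',c*d[0]+s*d[1],-s*d[0]+c*d[1])
print('handle',H(p).mean(0))
h0=p[:3]
pad=-.040+.004*p[3]
P=V(p,[[.03,.05,.09],[.03,-.05,.09],[pad,.042,.086],[pad,-.042,.086],[-.07,.05,.03],[.07,.05,.03],[-.07,-.05,.03]]);
P=np.vstack([P,H(p),K(p)])
out=np.zeros((444,800,3),np.uint8)
for f,o,x,y,h in((a,0,240,175,80),(b,400,235,160,100)):
    im=cv2.resize(f['pixels'][y:y+h,x:x+90],(400,int(h*4.444)),interpolation=2)
    for u in proj(f,P): cv2.circle(im,tuple(int(v) for v in ((u-[x,y]+.5)*4.444-.5)),3,(0,255,0),1)
    out[:im.shape[0],o:o+400]=im
cv2.imwrite('pics/c1.png',out)
E
python3 fit.py
```

```text
[0.6049 0.0302 0.2859 0.0721 0.5993 0.0258] [ 0.2  0.5 -0.1 -0.5  0.5  0.6  0.4 -0.5  0.5  0.6 -0.5 -0.8 -0.3  0.4
 -0.3 -1.1]
jar in vise -0.00659831055176807 -0.002650054831872507
handle [0.48302269 0.04050141 0.0540347 ]
```

View pics/c1.png

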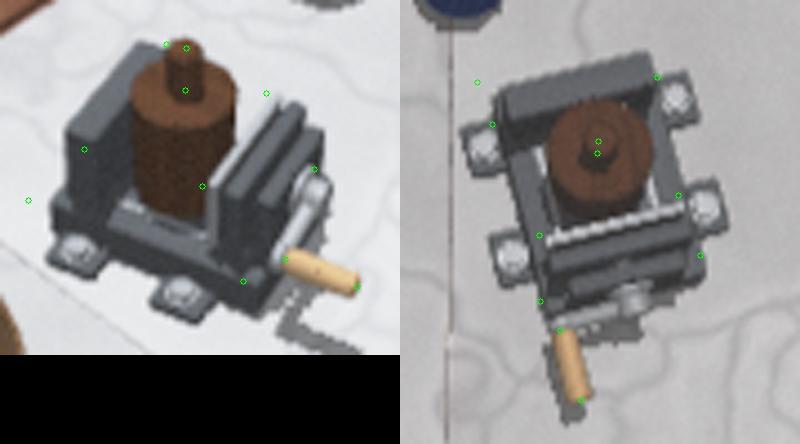

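```bash
python3 - <<'E'
s=open('fit.py').read()
s=s.replace("k=onz","""tp2=[T(503,122),T(656,83),T(548,245),T(688,210)]
sc2=[S(72,138),S(212,184),S(281,103)]
def J(p):
    x=-.040+.004*p[3]; w=p[6]
    return V(p,[[.03,w,.09],[.03,-w,.09],[x,.042,p[7]],[x,-.042,p[7]]])
res0=res
def res(p):
    P=J(p)
    return np.r_[res0(p),(proj(b,P)-tp2).ravel(),(proj(a,P[[0,2,3]])-sc2).ravel()]
k=onz""").replace("k[0],k[1]])","k[0],k[1],.046,.085])").replace("p[4:]-","p[4:6]-").replace(".086]","p[7]]").replace(".03,.05,.09",".03,p[6],.09").replace(".03,-.05,.09",".03,-p[6],.09")
s+="print('rms handle grasp',H(p));d=H(p)\n"
open('fit.py','w').write(s)
E
python3 fit.py
```

```text
[0.6037 0.0261 0.2515 0.0457 0.5993 0.0258 0.0481 0.0812] [ 0.3  1.2  0.3 -0.2  0.5  0.6  0.4 -0.5  0.3  1.  -0.2 -0.5 -0.3  0.4
 -0.3 -1.1  0.1  0.   1.8 -0.1 -1.1 -1.7 -1.  -1.7  4.4  1.1 -1.3  1.4
 -1.5 -0.8]
jar in vise -0.004299756007915586 0.0007783633704817124
handle [0.48228116 0.04037849 0.05287157]
rms handle grasp [[0.46145743 0.03502852 0.05287157]
 [0.5031049  0.04572845 0.05287157]]
```

View pics/c1.png

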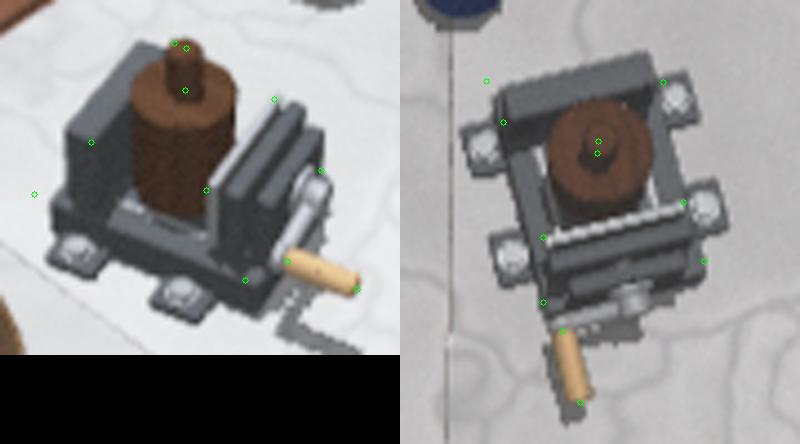

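```bash
cat >> h.py <<'E'
def rows(P,yaw,o=0):
    """world TCP targets -> rows from the present pose"""
    s=arm.get_state(); Rc=R.from_euler('xyz',s['eef_rot']); Rt=R.from_euler('xyz',[np.pi,0,yaw])
    rv=(Rc.inv()*Rt).as_rotvec()
    for p in np.atleast_2d(P): print((Rc.inv().apply(p-s['tool_pos'])*1000).round(1).tolist(), rv.round(3).tolist())
E
sed -i 's/^sc2=.*/sc2=[S(212,184),S(281,103)]/; s/P\[\[0,2,3\]\]/P[[2,3]]/' fit.py
python3 fit.py; python3 - <<'E'
from h import *
rows([[.42,-.3,.214],[.48,.038,.16],[.48,.038,.034]],.25-np.pi/2)
E
```

```text
[0.6024 0.0255 0.2499 0.0859 0.5993 0.0258 0.046  0.0818] [ 0.8  1.   0.8 -0.5  0.5  0.6  0.4 -0.5  0.3  1.5 -0.2 -0.1 -0.3  0.4
 -0.3 -1.1  1.2  0.3  1.3  0.6 -0.9 -1.4 -0.8 -1.3 -0.9  1.3 -1.1 -0.9]
jar in vise -0.0029076454365184533 0.001047151353316971
handle [0.4809405  0.04028206 0.05464816]
rms handle grasp [[0.46010822 0.03496548 0.05464816]
 [0.50177278 0.04559864 0.05464816]]
[-279.5, -299.4, -0.1] [-0.0, 0.0, 0.082]
[-579.5, -466.2, 53.9] [-0.0, 0.0, 0.082]
[-579.5, -466.2, 179.9] [-0.0, 0.0, 0.082]
```

What I could mistake for the jar or lid, by scene pixel: the brown jar in the vise (282,200), the blue jar (223,206), the squat pot (313,158) and the black pot (130,258). I choose the brown jar in the vise; the close crop shows it with its knob lid. The crank handle is the light sleeve at (312,236).

>>> {"api": "carry_out", "payload": {
  "targets": [
    [[-70, -75, 0, 0, 0, 0.08], [-140, -150, 0, 0, 0, 0.08], [-210, -225, 0, 0, 0, 0.08], [-280, -300, 0, 0, 0, 0.08], [-280, -300, 0, 0, 0, 0.08]]
  ],
  "gripper": -1
}}

```text
t: 1.02
tool_pos: [0.3752, -0.3841, 0.2141]
eef_rot: [-3.141, -0.001, -1.319]
force: [1.3, -0.5, 1.2]
width: 0.091
```

>>> {"api": "carry_out", "payload": {
  "targets": [
    [[-60, -35, 11, 0, 0, 0], [-120, -70, 22, 0, 0, 0], [-180, -105, 33, 0, 0, 0], [-240, -140, 44, 0, 0, 0], [-280, -190, 54, 0, 0, 0]]
  ],
  "gripper": -0.2
}}

```text
t: 1.65
tool_pos: [0.4729, -0.0929, 0.1651]
eef_rot: [-3.141, -0.0, -1.319]
force: [0.3, -1.0, 1.3]
width: 0.0547
```

```bash
python3 - <<'E'
from h import *
s=arm.get_state();print(s['t'],s['tool_pos'],s['eef_rot'],s['width'])
rows([[.479,.040,.16],[.479,.040,.034]],.25-np.pi/2)
E
```

```text
1.65 [ 0.47291008 -0.09285407  0.16507453] [-3.14101941e+00 -3.60858797e-04 -1.31910502e+00] 0.05470380116575723
[-127.2, -39.0, 5.1] [-0.001, -0.0, 0.002]
[-127.2, -38.9, 131.1] [-0.001, -0.0, 0.002]
```

>>> {"api": "carry_out", "payload": {
  "targets": [
    [[-40, -12, 2, 0, 0, 0], [-80, -25, 4, 0, 0, 0], [-127, -39, 5, 0, 0, 0], [-127, -39, 5, 0, 0, 0], [-127, -39, 5, 0, 0, 0]]
  ]
}}

```text
t: 2.28
tool_pos: [0.479, 0.0377, 0.1601]
eef_rot: [-3.142, -0.0, -1.318]
force: [0.7, 0.2, -0.1]
width: 0.055
```

```bash
python3 - <<'E'
from h import *
s=arm.get_state();print(s['t'],s['tool_pos'],s['eef_rot'],s['width'])
rows([[.479,.040,.16],[.479,.040,.036]],.25-np.pi/2)
a=grab('scene');b=grab('top')
out=np.zeros((600,800,3),np.uint8)
for f,o,x,y in((a,0,230,140),(b,400,225,155)):
    out[:,o:o+400]=cv2.resize(f['pixels'][y:y+120,x:x+80],(400,600),interpolation=2)
cv2.imwrite('pics/c2.png',out)
E
```

```text
2.275 [0.47900023 0.03766995 0.16006666] [-3.14151792e+00 -1.48723225e-04 -1.31827804e+00] 0.05503864499031311
[-2.3, -0.6, 0.1] [-0.0, -0.0, 0.003]
[-2.3, -0.6, 124.1] [-0.0, -0.0, 0.003]
```

View pics/c2.png

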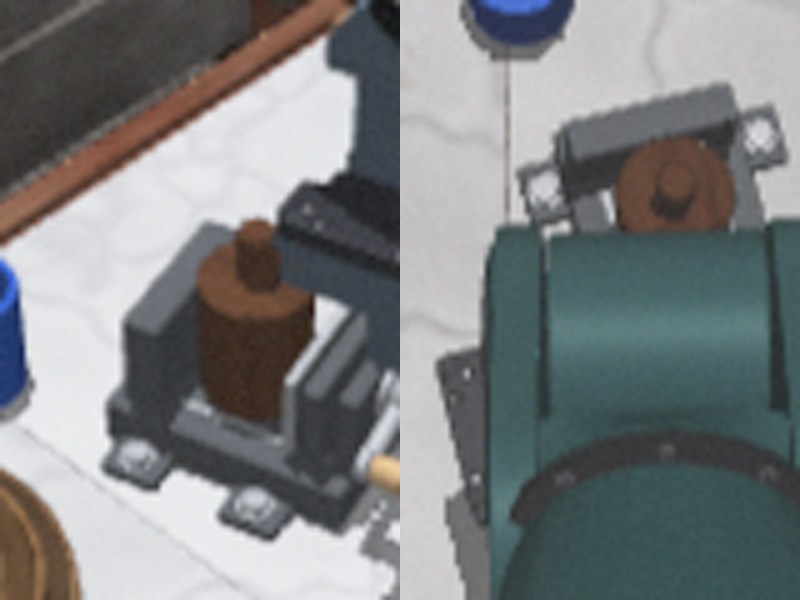

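>>> {"api": "carry_out", "payload": {
  "targets": [
    [[-2.3, -0.6, 30, 0, 0, 0], [-2.3, -0.6, 60, 0, 0, 0], [-2.3, -0.6, 95, 0, 0, 0], [-2.3, -0.6, 124, 0, 0, 0], [-2.3, -0.6, 124, 0, 0, 0]]
  ]
}}

```text
t: 3.0
tool_pos: [0.4777, 0.0393, 0.0346]
eef_rot: [3.138, 0.001, -1.321]
force: [0.4, -0.2, 0.4]
width: 0.0549
```

```bash
python3 - <<'E'
from h import *
s=arm.get_state();print(s['t'],s['tool_pos'],s['force'],s['width'])
a=grab('scene')
cv2.imwrite('pics/c3.png',cv2.resize(a['pixels'][160:270,250:390],(763,600),interpolation=2))
E
```

```text
3.0 [0.47770239 0.03928707 0.03462386] [ 0.44607035 -0.19885649  0.3717186 ] 0.05488226936808281
```

View pics/c3.png

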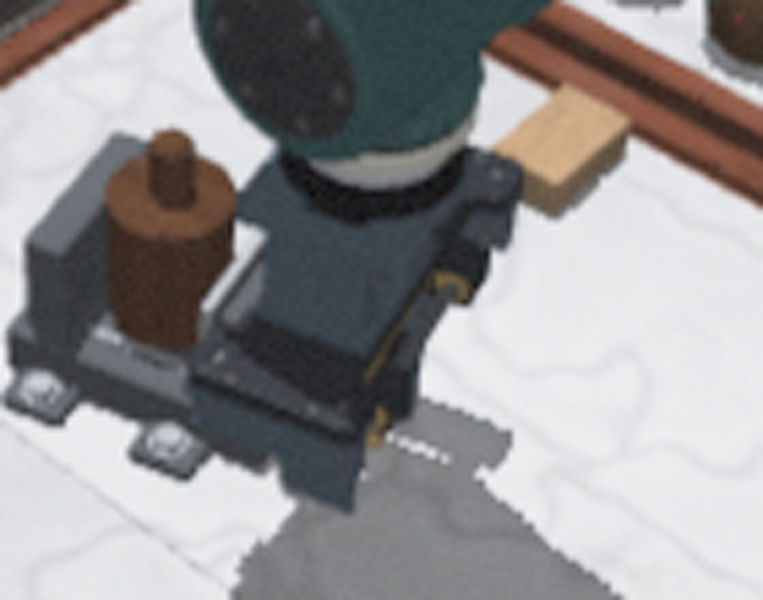

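>>> {"api": "carry_out", "payload": {
  "targets": [
    [[0, 0, 0, 0, 0, 0], [0, 0, 0, 0, 0, 0], [0, 0, 0, 0, 0, 0], [0, 0, 0, 0, 0, 0], [0, 0, 0, 0, 0, 0]]
  ],
  "gripper": 1,
  "grip_force": 15
}}

```text
t: 3.68
tool_pos: [0.4792, 0.0401, 0.0362]
eef_rot: [-3.141, -0.0, -1.319]
force: [-0.2, -2.1, 2.6]
width: 0.0156
```

```bash
python3 - <<'E'
from h import *
s=arm.get_state();print(s['t'],s['tool_pos'],s['force'],s['wrist_torque'],s['width'])
E
```

```text
3.675 [0.47917945 0.0401401  0.03618103] [-0.20289242 -2.0589753   2.63052798] [-0.50555288 -0.04472182  0.01970246] 0.015589984531597968
```

```bash
cat > circ.py <<'E'
import numpy as np,sys
q=float(sys.argv[1]);st=float(sys.argv[2])
P=lambda q:np.array([-45*np.cos(q-.25),-45*np.sin(q-.25)])
for c in range(int(sys.argv[3])):
    print(round(q,2),[(P(q+st*(i+1))-P(q)).round(1).tolist() for i in range(5)]);q+=5*st
E
python3 circ.py 0.08 0.12 6
```

```text
0.08 [[-0.6, -5.4], [-0.5, -10.8], [0.2, -16.1], [1.5, -21.3], [3.4, -26.4]]
0.68 [[2.5, -4.8], [5.6, -9.2], [9.2, -13.2], [13.3, -16.8], [17.7, -19.8]]
1.28 [[4.8, -2.5], [9.8, -4.4], [15.1, -5.7], [20.4, -6.3], [25.8, -6.3]]
1.88 [[5.4, 0.6], [10.6, 1.9], [15.7, 3.8], [20.4, 6.3], [24.9, 9.3]]
2.48 [[4.1, 3.6], [7.7, 7.6], [10.8, 12.0], [13.3, 16.7], [15.3, 21.8]]
3.08 [[1.3, 5.2], [2.1, 10.6], [2.1, 16.0], [1.5, 21.3], [0.3, 26.6]]
```

>>> {"api": "carry_out", "payload": {
  "targets": [
    [[-0.6, 0, -5.4, 0, 0, 0], [-0.5, 0, -10.8, 0, 0, 0], [0.2, 0, -16.1, 0, 0, 0], [1.5, 0, -21.3, 0, 0, 0], [3.4, 0, -26.4, 0, 0, 0]]
  ],
  "gripper": 1,
  "grip_force": 30
}}

```text
t: 4.3
tool_pos: [0.4799, 0.037, 0.0628]
eef_rot: [-3.141, 0.0, -1.319]
force: [2.5, 0.1, -5.0]
width: 0.0158
```

```bash
python3 - <<'E'
from h import *
s=arm.get_state();print(s['t'],s['tool_pos'],s['force'],s['wrist_torque'],s['width'])
E
```

```text
4.3 [0.4799407  0.03696532 0.06282384] [ 2.46945233  0.09306368 -4.97738095] [ 0.08852128 -0.59999027  0.02760355] 0.015772981972912225
```

>>> {"api": "carry_out", "payload": {
  "targets": [
    [[2.5, 0, -4.8, 0, 0, 0], [5.6, 0, -9.2, 0, 0, 0], [9.2, 0, -13.2, 0, 0, 0], [13.3, 0, -16.8, 0, 0, 0], [17.7, 0, -19.8, 0, 0, 0]]
  ]
}}

```text
t: 4.92
tool_pos: [0.4844, 0.0198, 0.0827]
eef_rot: [-3.141, 0.0, -1.319]
force: [1.4, 5.5, 1.5]
width: 0.0155
```

>>> {"api": "carry_out", "payload": {
  "targets": [
    [[4.8, 0, -2.5, 0, 0, 0], [9.8, 0, -4.4, 0, 0, 0], [15.1, 0, -5.7, 0, 0, 0], [20.4, 0, -6.3, 0, 0, 0], [25.8, 0, -6.3, 0, 0, 0]]
  ]
}}

```text
t: 5.55
tool_pos: [0.491, -0.0054, 0.0892]
eef_rot: [-3.141, 0.0, -1.319]
force: [-0.2, 3.5, 6.7]
width: 0.0158
```

```bash
python3 - <<'E'
from h import *
s=arm.get_state();print(s['t'],s['tool_pos'],s['force'],s['wrist_torque'],s['width'])
a=grab('scene')
cv2.imwrite('pics/c4.png',cv2.resize(a['pixels'][150:260,240:380],(763,600),interpolation=2))
E
```

```text
5.55 [ 0.49103357 -0.00539313  0.08915375] [-0.18907972  3.46259909  6.66514732] [ 0.62543648 -0.08946244  0.13696897] 0.0157676770537468
```

View pics/c4.png

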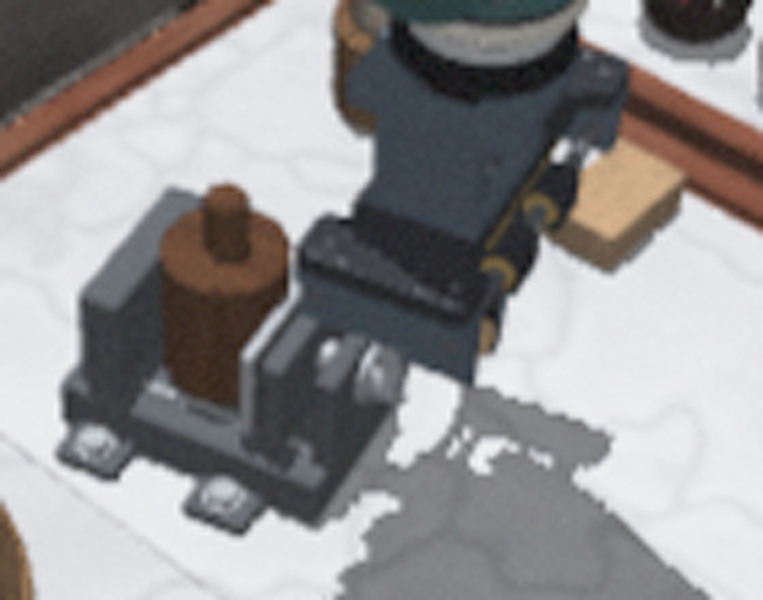

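>>> {"api": "carry_out", "payload": {
  "targets": [
    [[5.4, 0, 0.6, 0, 0, 0], [10.6, 0, 1.9, 0, 0, 0], [15.7, 0, 3.8, 0, 0, 0], [20.4, 0, 6.3, 0, 0, 0], [24.9, 0, 9.3, 0, 0, 0]]
  ],
  "grip_force": 40
}}

```text
t: 6.22
tool_pos: [0.4974, -0.0297, 0.0797]
eef_rot: [-3.141, -0.0, -1.319]
force: [2.8, 2.4, 3.2]
width: 0.0156
```

>>> {"api": "carry_out", "payload": {
  "targets": [
    [[4.1, 0, 3.6, 0, 0, 0], [7.7, 0, 7.6, 0, 0, 0], [10.8, 0, 12, 0, 0, 0], [13.3, 0, 16.7, 0, 0, 0], [15.3, 0, 21.8, 0, 0, 0]]
  ]
}}

```text
t: 6.85
tool_pos: [0.5012, -0.0444, 0.0574]
eef_rot: [-3.141, -0.0, -1.319]
force: [2.1, 1.8, 4.8]
width: 0.0157
```

```bash
python3 - <<'E'
from h import *
s=arm.get_state();print(s['t'],s['tool_pos'],s['force'],s['wrist_torque'],s['width'])
p=np.array(s['tool_pos'])+[0,0,.0188]
for yaw in(.25,):
  c=np.array([.6024-.114*np.cos(yaw),.0255-.114*np.sin(yaw),.062]);d=p-c
  y=-d[0]*np.sin(yaw)+d[1]*np.cos(yaw);print('r,q',np.hypot(y,d[2]),np.arctan2(d[2],y)+.25)
E
```

```text
6.85 [ 0.50117759 -0.04443715  0.05741927] [2.08374358 1.78448629 4.79895333] [ 0.25234587 -0.52808219  0.0750679 ] 0.015713492745589877
r,q 0.04502442489405023 3.070280027387342
```

>>> {"api": "carry_out", "payload": {
  "targets": [
    [[1.0, 0, 3.7, 0, 0, 0], [1.7, 0, 7.4, 0, 0, 0], [1.7, 0, 7.4, 0, 0, 0], [1.7, 0, 7.4, 0, 0, 0]]
  ]
}}

```text
t: 7.35
tool_pos: [0.5015, -0.0459, 0.0499]
eef_rot: [-3.141, -0.0, -1.319]
force: [6.2, -1.9, -1.9]
width: 0.0154
```

>>> {"api": "carry_out", "payload": {
  "targets": [
    [[0, 0, 0, 0, 0, 0], [0, 0, 0, 0, 0, 0], [0, 0, 0, 0, 0, 0]]
  ],
  "gripper": -0.2
}}

```text
t: 7.72
tool_pos: [0.5006, -0.0457, 0.0498]
eef_rot: [3.141, 0.0, -1.319]
force: [1.0, -0.6, -0.4]
width: 0.0426
```

>>> {"api": "carry_out", "payload": {
  "targets": [
    [[0, 2, -40, 0, 0, 0], [0, 2, -90, 0, 0, 0], [0, 2, -140, 0, 0, 0], [0, 2, -160, 0, 0, 0], [0, 2, -160, 0, 0, 0]]
  ]
}}

```text
t: 8.35
tool_pos: [0.4998, -0.0463, 0.2112]
eef_rot: [-3.139, -0.001, -1.319]
force: [0.2, 0.8, -1.0]
width: 0.0542
```

>>> {"api": "carry_out", "payload": {
  "targets": [
    [[30, 40, 0, 0, 0, 0], [60, 80, 0, 0, 0, 0], [110, 80, 0, 0, 0, 0], [150, 80, 0, 0, 0, 0], [150, 80, 0, 0, 0, 0]]
  ]
}}

```text
t: 8.98
tool_pos: [0.4587, -0.2131, 0.2084]
eef_rot: [3.14, 0.001, -1.321]
force: [0.1, -0.1, -0.1]
width: 0.0547
```

```bash
python3 - <<'E'
from h import *
s=arm.get_state();print(s['t'],s['tool_pos'],s['force'],s['width'])
a=grab('scene');b=grab('top')
out=np.zeros((444,800,3),np.uint8)
for f,o,x,y,h in((a,0,240,175,80),(b,400,235,160,100)):
    im=cv2.resize(f['pixels'][y:y+h,x:x+90],(400,int(h*4.444)),interpolation=2); out[:im.shape[0],o:o+400]=im
cv2.imwrite('pics/c5.png',out)
E
```

```text
8.975 [ 0.45871287 -0.21308073  0.2083786 ] [ 0.07174563 -0.0698975  -0.13274371] 0.054734196892184214
```

View pics/c5.png

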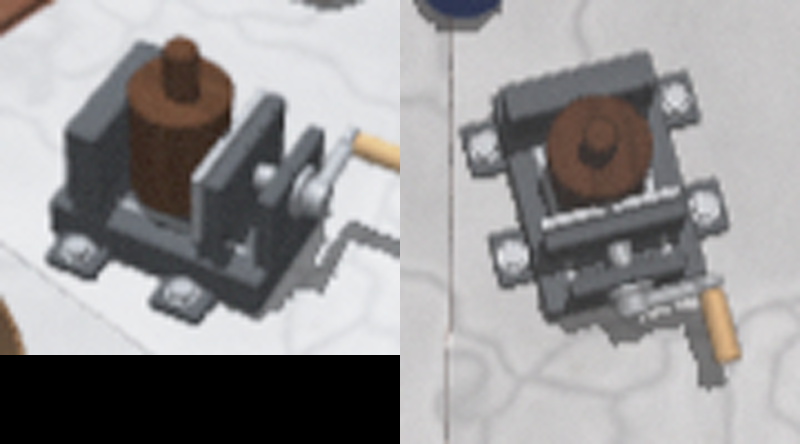

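```bash
cat > fit2.py <<'E'
from h import *
from scipy.optimize import least_squares
S=lambda u,v:((u+.5)/4.444-.5+240,(v+.5)/4.444-.5+175)
T=lambda u,v:((u-400+.5)/4.444-.5+235,(v+.5)/4.444-.5+160)
a=grab('scene');b=grab('top')
W=lambda P,yaw=.25:np.r_[.6024,.0255,0]+np.atleast_2d(P)@R.from_euler('z',yaw).as_matrix().T
f2=lambda uv:((uv-[240,175]+.5)*4.444-.5).round().tolist()
g2=lambda uv:((uv-[235,160]+.5)*4.444-.5+[400,0]).round().tolist()
for q in(2.9,3.05,3.25,3.4):
    P=W([[x,.045*np.cos(q-.25),.062+.045*np.sin(q-.25)] for x in(-.1355,-.0925)]);print(q,f2(proj(a,P)),g2(proj(b,P)))
K=lambda p:np.array([[p[0],p[1],.139],[p[0],p[1],.107]])
r=least_squares(lambda p:np.r_[(proj(a,K(p))-[S(180,43),S(180,90)]).ravel(),(proj(b,K(p))-[T(599,132),T(599,149)]).ravel()],[.6,.025])
print('knob',r.x,r.fun.round(1)); print('in vise',(r.x-[.6024,.0255])@R.from_euler('z',.25).as_matrix()[:2,:2])
cv2.imwrite('pics/c6.png',cv2.resize(a['pixels'][175:255,260:350],(675,600),interpolation=2))
print(R.from_euler('z',.25).as_matrix()@[0,1,0])
E
python3 fit2.py
```

```text
2.9 [[426.0, 156.0], [357.0, 131.0]] [[723.0, 364.0], [704.0, 292.0]]
3.05 [[427.0, 161.0], [358.0, 135.0]] [[727.0, 364.0], [708.0, 292.0]]
3.25 [[427.0, 169.0], [359.0, 144.0]] [[729.0, 365.0], [710.0, 294.0]]
3.4 [[426.0, 177.0], [358.0, 152.0]] [[729.0, 366.0], [710.0, 295.0]]
knob [0.60347123 0.02566707] [ 0.1  0.4  0.1 -0.6 -0.   0.6 -0.2 -0.7]
in vise [ 0.00107926 -0.00010315]
[-0.24740396  0.96891242  0.        ]
```

```bash
python3 - <<'E'
from h import *
s=arm.get_state();print(s['t'],s['tool_pos'])
rows([[.603,.0256,.205],[.603,.0256,.113]],.25-np.pi/2)
E
```

```text
9.175 [ 0.45839278 -0.21042743  0.20908054]
[-192.4, -199.0, 4.1] [0.001, 0.001, 0.002]
[-192.3, -199.1, 96.1] [0.001, 0.001, 0.002]
```

>>> {"api": "carry_out", "payload": {
  "targets": [
    [[-40, -40, 0, 0, 0, 0], [-80, -80, 0, 0, 0, 0], [-120, -120, 0, 0, 0, 0], [-160, -165, 0, 0, 0, 0], [-192, -199, 0, 0, 0, 0]]
  ]
}}

```text
t: 9.8
tool_pos: [0.6043, 0.0272, 0.2098]
eef_rot: [3.141, 0.0, -1.317]
force: [-0.5, -0.1, -0.7]
width: 0.0546
```

>>> {"api": "carry_out", "payload": {
  "targets": [
    [[0, 0, 0, 0, 0, 0], [0, 0, 0, 0, 0, 0], [0, 0, 0, 0, 0, 0]]
  ]
}}

```text
t: 10.18
tool_pos: [0.6032, 0.0235, 0.2099]
eef_rot: [3.141, 0.0, -1.32]
force: [-0.3, -0.2, 0.3]
width: 0.0544
```

```bash
python3 - <<'E'
from h import *
s=arm.get_state();print(s['t'],s['tool_pos'],s['eef_rot'])
rows([[.603,.0256,.205],[.603,.0256,.113]],.25-np.pi/2)
a=grab('scene');cv2.imwrite('pics/c7.png',cv2.resize(a['pixels'][140:250,230:370],(763,600),interpolation=2))
E
```

```text
10.175 [0.60322849 0.0234855  0.20991901] [ 3.14122324e+00  5.62530743e-05 -1.31964092e+00]
[-2.1, -0.3, 4.9] [0.0, 0.0, 0.001]
[-2.1, -0.3, 96.9] [0.0, 0.0, 0.001]
```

View pics/c7.png

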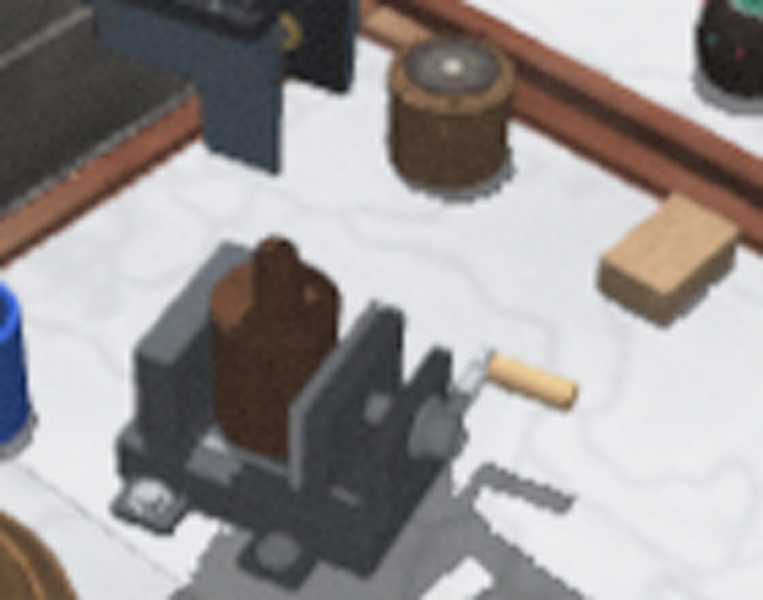

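The jar is clamped: the pad touches it at about pixel (300,420) of the crop. The gripper hangs above the knob (275,245) and the bystanders are undisturbed.

>>> {"api": "carry_out", "payload": {
  "targets": [
    [[-2, 0, 30, 0, 0, 0], [-2, 0, 60, 0, 0, 0], [-2, 0, 85, 0, 0, 0], [-2, 0, 97, 0, 0, 0], [-2, 0, 97, 0, 0, 0]]
  ]
}}

```text
t: 10.85
tool_pos: [0.6031, 0.0256, 0.1127]
eef_rot: [3.141, 0.0, -1.32]
force: [-0.4, -0.6, 0.1]
width: 0.0548
```

>>> {"api": "carry_out", "payload": {
  "targets": [
    [[0, 0, 0, 0, 0, 0], [0, 0, 0, 0, 0, 0], [0, 0, 0, 0, 0, 0], [0, 0, 0, 0, 0, 0], [0, 0, 0, 0, 0, 0]]
  ],
  "gripper": 1,
  "grip_force": 20
}}

```text
t: 11.48
tool_pos: [0.6036, 0.026, 0.1133]
eef_rot: [-3.141, -0.0, -1.319]
force: [-2.3, -0.4, 5.1]
width: 0.0205
```

```bash
python3 - <<'E'
from h import *
s=arm.get_state();print(s['t'],s['tool_pos'],s['eef_rot'],s['force'],s['wrist_torque'],s['width'])
E
```

```text
11.475 [0.60362583 0.02602392 0.11332071] [-3.14126682e+00 -8.59891608e-05 -1.31895347e+00] [-2.26566736 -0.40517284  5.13716352] [-0.02529854  0.19832032 -0.02695228] 0.020480236415367482
```

>>> {"api": "carry_out", "payload": {
  "targets": [
    [[0, 0, -3, 0, 0, 0], [0, 0, -8, 0, 0, 0], [0, 0, -15, 0, 0, 0], [0, 0, -23, 0, 0, 0], [0, 0, -32, 0, 0, 0]]
  ],
  "grip_force": 25
}}

```text
t: 12.1
tool_pos: [0.6035, 0.026, 0.1457]
eef_rot: [-3.141, -0.0, -1.319]
force: [-0.0, -0.2, -0.7]
width: 0.0205
```

>>> {"api": "carry_out", "payload": {
  "targets": [
    [[0, 0, -12, 0, 0, 0], [0, 0, -26, 0, 0, 0], [0, 0, -42, 0, 0, 0], [0, 0, -57, 0, 0, 0], [0, 0, -69, 0, 0, 0]]
  ]
}}

```text
t: 12.72
tool_pos: [0.6036, 0.026, 0.2152]
eef_rot: [-3.141, -0.0, -1.319]
force: [-0.0, -0.9, -0.6]
width: 0.0203
```

>>> {"api": "carry_out", "payload": {
  "targets": [
    [[0, 0, 0, 0, 0, 0], [0, 0, 0, 0, 0, 0], [0, 0, 0, 0, 0, 0], [0, 0, 0, 0, 0, 0]]
  ]
}}

```text
t: 13.22
tool_pos: [0.6033, 0.026, 0.2135]
eef_rot: [3.141, 0.0, -1.319]
force: [0.2, -0.6, -0.4]
width: 0.0206
```

```bash
python3 - <<'E'
from h import *
s=arm.get_state();print(s['t'],s['tool_pos'],s['eef_rot'],s['force'],s['wrist_torque'],s['width'])
a=grab('scene');b=grab('top')
out=np.zeros((600,800,3),np.uint8)
out[:,:560]=cv2.resize(a['pixels'][130:250,225:337],(560,600),interpolation=2)
out[:300,560:]=cv2.resize(b['pixels'][110:290,235:379],(240,300),interpolation=2)
cv2.imwrite('pics/c8.png',out)
E
```

```text
13.225 [0.60325473 0.02598095 0.21354119] [ 3.14088205e+00  2.33935279e-04 -1.31906267e+00] [ 0.23700477 -0.55353654 -0.37483856] [-0.06606568 -0.02902979 -0.01980947] 0.020567176196264372
```

View pics/c8.png

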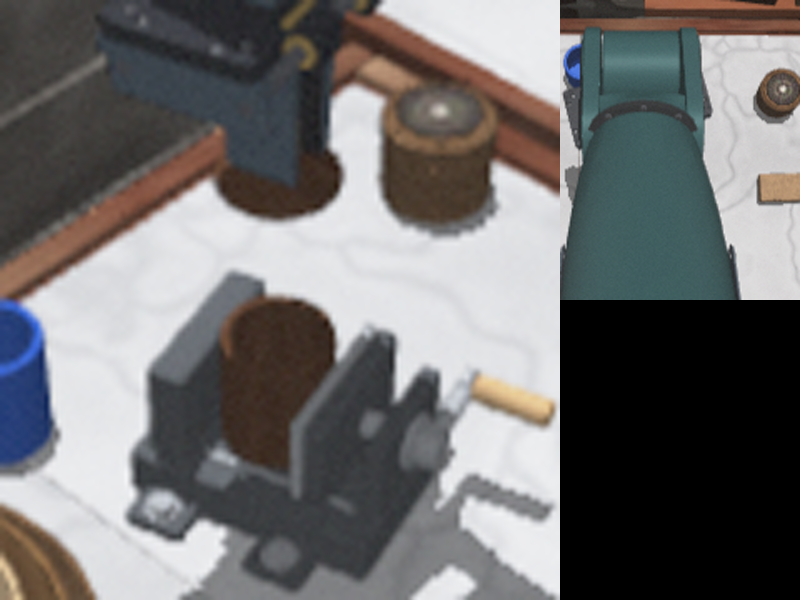

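The lid hangs level in the gripper at (280,185). The open jar stands clamped below at (278,385), and the pot and sanding block have not moved. I'm handing in.

```bash
python3 - <<'E'
from station import ticket
print(ticket.hand_in())
E
```

```text
the job is handed in; nothing more can be done
None
```

The jar is clamped in the vise and the lid is held level about 100 mm above it. I handed the job in at about 13 s of the 51 s.

- **Clamping:** I pinched the crank handle from above and carried it clockwise to about 3.2 rad. By the given stiffness that is a clamping force of roughly 22 N. I did not measure the force; the angle comes from the arm's path and from the pictures, which agree.
- **Lid:** I gripped the knob with a 20 N grip command, raised to 25 N for the lift, and the measured opening was 20.5 mm. I lifted straight up; the TCP rose from 0.113 to 0.2135 m and the tool stayed vertical.
- **Last checks:** The final picture shows the lid level in the fingers and the open jar upright between the jaws. The pot and sanding block look unmoved. The bowl was outside that last crop, but the arm never went near it. No contact forces above about 7 N showed in any reading.

No check failed. My first fit of the vise's pose put its yaw about 2 degrees off, and I corrected that before the first reach.

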